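Set the welding turntable's direction and speed selectors

ROBOT

A 7-joint arm with a two-finger parallel gripper is mounted at the origin on the work surface. World frame = base frame: x ahead of the robot, y to its left, z up, the work surface at z = 0. Lengths are in m, angles in rad, forces in N, time in s.
With the tool pointing down it reaches from about 0.4 to 0.85 m from the base axis. Payload 10.4 kg.
Tool frame: the origin (TCP) lies at the very end of the fingers, on their centre line; the grasp point (between the pads) lies r.grip_depth behind it (r.grip_depth is the distance from the TCP to the grasp point, in m); y points along the fingers, z is the direction in which the jaws open and shut, and the axes are right-handed (so a half turn about y gives the same grasp; the last joint's range is limited). The gripper opens to 87 mm and grips with 3 to 60 N. Pads are 19 mm wide; open, the fingers measure 117 mm over their backs; the gripper's body (75 mm by 190 mm) begins 51 mm behind the grasp point.
Start: joints at [1.309, 0.332, -0.065, 1.46, 0.022, 1.35, -0.088], TCP at [0.148, -0.607, 0.223] pointing down, gripper open.
Joint ranges: [-2.6, 2.6], [-0.5, 2.12], [-1.47, 1.34], [0.16, 2.42], [-1.27, 4.41], [0.06, 2.06], [-2.6, 2.6]. Speed limits (rad/s): [2.22, 2.22, 2.79, 2.79, 3.14, 3.14, 3.14].

INTERFACE

Orientations are given as a unit quaternion [x, y, z, w].
In Python, from bench import r gives the robot as it stands.
- The arm moves only by the shell command python3 -m jog 'ROWS' [OPENING] [FORCE]. ROWS is JSON, a list of rows, each a list of 6 numbers: the shift along the tool's x, y, z in m, then the turn, a rotation vector about the tool's x, y, z in degrees. A call has 1 to 12 rows; each row shifts and turns the pose as measured when the row begins, along the tool's axes as they then stand; what a row does not reach is not made up. A row lasts 1/12 s, in which the tool goes at most 41.7 mm and 7.16 degrees, less where a joint would pass 70% of its speed; a pose out of reach is approached as far as the arm can. A call with a gripper value outside its range is refused whole. OPENING is the opening, from -1 (shut) to 1 (fully open), so that 0 is half open, set as the call begins (- or left out, the last holds). The fingers move at their own pace and stop on an object; FORCE is the grip in N (left out, the last holds). Time passes only in rows, so rows that do not move let the fingers close. It gives the time, the measured TCP pose, the force and the opening at its end, in the units of the state.
- r.read_state(): the state, without advancing time (a new reading comes with each control period).
- r.camera(name): name is "side" or "top"; returns a dict with "image" (400x640x3 uint8, red, green, blue), "range_z" (400x640 float32, m along the optical axis (not along the pixel's ray), 0 where there is no reading), "K" (3x3 intrinsics, pixels), "k1" (the pictures are not rectified: a ray, as slopes to the right and down, at radius r is drawn at 1 + k1 r^2 times it, then the intrinsics apply), "R" (3x3) and "t" (3): a world point X has camera coordinates R X + t. Camera axes: x right, y down, z forward; pixel columns grow to the right and rows downward; lengths in m; the calibration is good to about 2 mm. A picture is of the moment at which its call begins.
- r.close_job(): hands the job in, once; it reports no verdict.
The state is a dict: "time": time; "joint_positions": joint angles; "joint_vel": joint speeds; "joint_torque": joint torques, N m; "ee_pos": TCP position; "eef_rot": TCP orientation; "ft_force": force on the tool from outside, world axes, zero at the start; "torque": the same for the moment, N m; "width": finger opening in m.
Only numpy, scipy, OpenCV 4.12 (cv2) and the standard library are available. Lean on these libraries where they do the work, as an engineer would, in place of code of your own. Each camera call takes 0.05 s, during which the arm holds its last target. There are 200 camera calls.

TASK

Set up the welding turntable for the next seam at its sloping control desk: with a fingertip, push the small direction selector over to its right-hand position, and turn the large speed selector, counting its clicks, to step 6, so that both handles rest in their clicks. Push the handles gently and do not grip them; do not press the start button or the emergency stop, leave the pipe fittings and tools on the bench where they are, and finish with the hand clear.

Things in the scene. Friction and masses are not known exactly. Their poses are not given: they have to be found in the camera images.
- desk: Grey control desk screwed to the bench, 210 mm deep (x), 360 wide (y). Origin on the bench, 100 mm behind its front edge, mid-width; x points away from the operator, y to the operator's left, z up. The flat panel slopes 15 degrees, rising along x from 46 mm high at the front edge to 89 mm at x = 60 mm; behind it a level ledge 50 mm deep, 89 mm high.
- speed_axis (a point): Where the large speed selector's axis meets the panel. Site z: outward normal of the panel and axis; x: up the slope; y: operator's left. On the flat dial (radius 57 mm) ten black strokes mark steps 1 to 10, 30 degrees apart, each longer than the last: step 1 lower left, 135 degrees left of straight up the slope, the rest clockwise; step 6 is 15 degrees right of straight up.
- speed (a joint): Speed selector angle, rad, clockwise from above: 0 at step 1, 0.524 per step, 2.618 at step 6, 4.712 at step 10, stops just past both ends. Starts at step 1 to 4. Its lever points (135 degrees minus this angle) left of straight up. A sprung ball holds each step: leaving one takes about 0.15 N m (4 N at 36 mm); past half-way it snaps on to the next by itself.
- speed_tip (a point): End of the speed selector's handle, 44 mm from the axis, 17 mm above the panel; moves with it. Handle: black one-sided lever 11 mm wide, from 6 to 28 mm above the panel, reaching from a round hub (radius 16 mm, 28 mm high) to 44 mm from the axis; a white line on its top points at the stroke.
- direction_axis (a point): Where the small direction selector's axis meets the panel, 134 mm right of the speed axis; axes as for speed_axis. Its flat dial (radius 48 mm) has a stroke 45 degrees left of straight up the slope (left), a dot straight up (stop) and a stroke 45 degrees right (right), with a curved arrow beside each stroke.
- direction (a joint): Direction selector angle, rad, clockwise from above: 0 left, 0.785 middle (stop), 1.571 right, stops just past both ends. Starts at left or middle. Its lever points (45 degrees minus this angle) left of straight up the slope. Clicks as on the speed selector; leaving one takes about 0.12 N m (4 N at 32 mm from the axis).
- direction_tip (a point): End of the direction selector's handle, 36 mm from the axis, 15 mm above the panel; moves with it. Handle: black one-sided lever like the other but smaller, 10 mm wide, from 6 to 24 mm above the panel, hub radius 12 mm, white line on top.
- start (a joint): Travel of the small round white start button (22 mm across in a 38 mm steel collar, top 20 mm above the panel when up), m: 0 up, 0.004 fully pressed. It stands at the lower left of the panel, 120 mm to the left of the speed axis and 41 mm down the slope. Must not be pressed.
- estop (a joint): Travel of the emergency-stop mushroom (40 mm across, top 38 mm above the panel), m: 0 up, 0.005 fully pressed. It stands at the upper left of the panel, 120 mm to the left of the speed axis and 39 mm up the slope. Must not be pressed.
- socket: Galvanised pipe socket, 39 mm across and 36 mm high, standing on the ledge at the back of the desk. Origin at the centre of its underside. Leave alone.
- nipple: Galvanised pipe piece, 43 mm across and 95 mm high, standing beside the desk. Origin at the centre of its underside. Leave alone.
- flange: Square steel flange plate, 110 by 110 mm and 14 mm thick, with a centre hole and four bolt holes, lying beside the desk. Origin at the centre of its underside. Leave alone.
- spanner: Steel spanner 190 mm long lying in front of the desk along its own x. Leave alone.
- stub: Dark steel pipe stub, 76 mm across and 80 mm high, standing at the front left of the bench. Origin at the centre of its underside. Leave alone.
- hammer: Hammer 260 mm long with a wooden handle, lying at the front right of the bench. Leave alone.

How it is judged:
At the end, for the whole second after the job is handed in: The speed selector rests at step 6 (within 0.1 rad of 2.618) and the direction selector at right (over 1.451 rad; the click is at 1.571), both still (under 0.05 rad/s), with the start button and the emergency stop up (under 2 mm of travel) and every fitting and tool within 20 mm of its start (value of joint speed between 2.518 and 2.718 rad and value of joint direction above 1.451 rad and velocity of joint speed between -0.05 and 0.05 rad/s and velocity of joint direction between -0.05 and 0.05 rad/s and value of joint each of start, estop below 0.002 m and distance of each of socket, nipple, flange, spanner, stub, hammer from where it was at the start of the episode below 0.02 m); the robot touches nothing.
It fails at once if the start button was pressed (value of joint start above 0.0025 m).
It fails at once if the emergency stop was pressed (value of joint estop above 0.0025 m).
It fails at once if the speed selector's handle was gripped or forced (over 25 N) (contact force between the fingers and speed above 25 N).
It fails at once if the direction selector's handle was gripped or forced (over 25 N) (contact force between the fingers and direction above 25 N).
It fails at once if a fitting or tool on the bench was moved by over 20 mm or lifted (distance of any of socket, nipple, flange, spanner, stub, hammer from where it was at the start of the episode above 0.02 m).
It also fails if it takes over 64 s, if anything falls off the work surface, if the arm or the gripper's body presses on something with over 40 N, if the wrist force passes 120 N, or if a joint passes its speed limit or range.

## Working session

There is one attempt and no reset: what is moved stays moved. The work goes in short steps, Python scripts to look and compute and a shell command to move; the robot and the scene stay as the last step left them, time stands still between calls to the robot, and variables do not carry over. Pictures are saved under pics/ and viewed, about 8 in all and at most 12, crops included, and the job is handed in when it is done.

```bash
mkdir -p pics; ls
python3 - <<'E'
from bench import r
import cv2,numpy as np
s=r.read_state(); print({k:np.round(v,3).tolist() for k,v in s.items()}, r.grip_depth)
for n in ("top","side"):
    c=r.camera(n); cv2.imwrite(f"pics/{n}0.png",c["image"][...,::-1]); np.savez(f"{n}0.npz",**c)
    print(n,c["K"].tolist(),c["k1"],np.round(c["R"],3).tolist(),np.round(c["t"],3))
E
```

```text
pics
{'time': 0.0, 'joint_positions': [1.309, 0.333, -0.065, 1.461, 0.022, 1.35, -0.088], 'joint_vel': [0.001, -0.0, -0.0, -0.001, 0.002, -0.0, 0.001], 'joint_torque': [-0.001, -62.325, 0.024, -38.989, -0.061, 0.04, 0.0], 'ee_pos': [0.148, -0.607, 0.222], 'eef_rot': [-0.084, 0.703, -0.702, 0.084], 'ft_force': [-0.077, -0.123, -0.932], 'torque': [-0.045, -0.074, 0.012], 'width': 0.087} 0.0187
top [[374.3038006920911, 0.0, 322.46558109862934], [0.0, 374.3038006920911, 191.403133784011], [0.0, 0.0, 1.0]] 0.023531814939943222 [[-0.003, -1.0, -0.001], [-0.979, 0.003, -0.202], [0.202, 0.001, -0.979]] [-0.056  0.52   1.114]
side [[461.81848098098095, 0.0, 314.252710979865], [0.0, 461.81848098098095, 188.66872250371992], [0.0, 0.0, 1.0]] -0.07465013339815398 [[0.998, -0.06, -0.011], [-0.047, -0.621, -0.782], [0.04, 0.781, -0.623]] [-0.496  0.09   1.562]
```

View pics/top0.png

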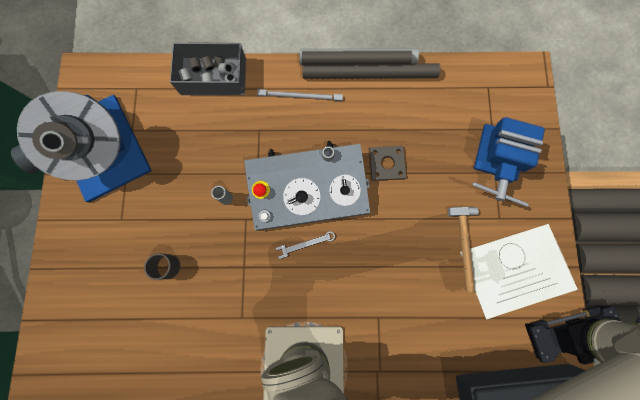

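View pics/side0.png

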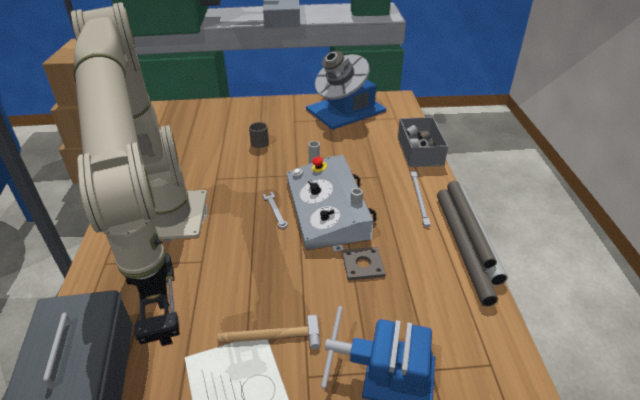

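```bash
cat > h.py <<'E'
import numpy as np,cv2
def rays(c,uv):
    K=c["K"]; d=(np.asarray(uv,float).reshape(-1,2)-[K[0,2],K[1,2]])/K[0,0]; s=d.copy()
    for _ in range(20): s=d/(1+c["k1"]*(s**2).sum(1,keepdims=True))
    return np.c_[s,np.ones(len(s))]
def world(c,uv,z): return (rays(c,uv)*np.asarray(z).reshape(-1,1)-c["t"])@c["R"]
def proj(c,X):
    p=np.asarray(X).reshape(-1,3)@c["R"].T+c["t"]; s=p[:,:2]/p[:,2:]
    s=s*(1+c["k1"]*(s**2).sum(1,keepdims=True)); return s*c["K"][0,0]+[c["K"][0,2],c["K"][1,2]]
def onplane(c,uv,n,d): # n.X=d
    R=rays(c,uv)@c["R"]; o=-c["R"].T@c["t"]; return o+R*((d-n@o)/(R@n))[:,None]
E
python3 - <<'E'
from h import *
for nm,box,dials in (("top",(240,140,375,235),((301,196),(345,190))),("side",(280,150,380,250),((317,190),(324,217)))):
    c=dict(np.load(nm+"0.npz")); im=c["image"]; u0,v0,u1,v1=box
    cr=cv2.resize(im[v0:v1,u0:u1],None,fx=5.9,fy=5.9,interpolation=cv2.INTER_CUBIC); cv2.imwrite(f"pics/{nm}crop.png",cr[...,::-1])
    hsv=cv2.cvtColor(im,cv2.COLOR_RGB2HSV); w=((hsv[...,2]>200)&(hsv[...,1]<50)).astype(np.uint8)
    n_,lab,st,ce=cv2.connectedComponentsWithStats(w)
    P=[];masks=[]
    for (u,v) in dials:
        yy,xx=np.mgrid[v-22:v+23,u-22:u+23]; l=lab[yy,xx]; k=np.bincount(l[l>0]).argmax(); print(nm,st[k],ce[k])
        m=np.argwhere(lab==k)[:,::-1]; masks.append(m); P.append(world(c,m,c["range_z"][m[:,1],m[:,0]]))
    A=np.vstack(P); ok=np.abs(A[:,2]-np.median(A[:,2]))<.04; A=A[ok]
    ctr=A.mean(0); n=np.linalg.svd(A-ctr)[2][2]; n*=np.sign(n[2]); d=n@ctr; res=(A-ctr)@n
    print("n",n,"tilt",np.degrees(np.arccos(n[2])),"res",res.std())
    up=np.array([0,0,1])-n*n[2]; up/=np.linalg.norm(up); left=np.cross(n,up)
    for m in masks:
        X=onplane(c,m,n,d); q=np.c_[X@left,X@up].astype(np.float32); (a,b),rad=cv2.minEnclosingCircle(q)
        e=cv2.fitEllipse(cv2.convexHull(q)*1000); Xc=e[0][0]/1000*left+e[0][1]/1000*up+d*n
        print(nm,"circle",a*left+b*up+d*n,rad,"ellipse",Xc,e[1])
    print("up",up,"left",left)
E
```

```text
top [283 178  37  37 746] [301.58176944 195.34048257]
top [330 175  30  31 520] [344.08653846 190.70961538]
n [-0.26032709 -0.03811671  0.96476781] tilt 15.254250555180754 res 0.0021620798523544374
top circle [0.50241323 0.00727605 0.0692596 ] 0.056253962218761444 ellipse [0.50237301 0.0069888  0.0692374 ] (111.06855010986328, 111.14483642578125)
top circle [ 0.52157202 -0.12573725  0.06917411] 0.04746602475643158 ellipse [ 0.52150961 -0.12522764  0.0691774 ] (92.31749725341797, 93.25116729736328)
up [0.95458964 0.13976962 0.26310279] left [-1.44873839e-01  9.89450136e-01  6.93889390e-18]
side [301 180  31  23 303] [316.92079208 191.62046205]
side [311 209  29  19 201] [321.62189055 219.88059701]
n [-0.25445166 -0.03537833  0.96643816] tilt 14.88615943782574 res 0.002210393246261709
side circle [0.50392728 0.00964271 0.06784801] 0.0546419583261013 ellipse [0.50390905 0.01017956 0.06786286] (106.37245178222656, 108.81533813476562)
side circle [ 0.52289734 -0.12221999  0.06801551] 0.0465017594397068 ellipse [ 0.52323696 -0.12244274  0.06809677] (89.09303283691406, 91.40497589111328)
up [0.95723014 0.13309093 0.25689934] left [-1.3771282e-01  9.9047220e-01 -6.9388939e-18]
```

View pics/topcrop.png

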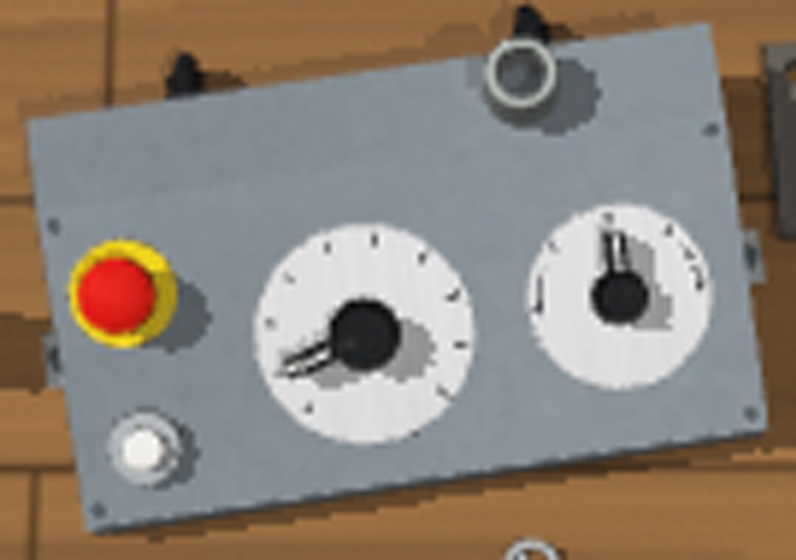

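View pics/sidecrop.png

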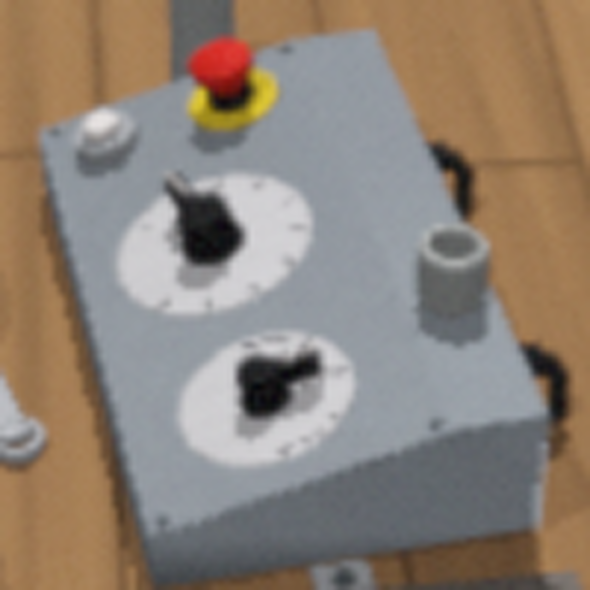

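The top crop shows the speed lever at (290,370) pointing at the second stroke, with the first stroke at (308,407). That puts it at step 2, 105° left. The direction lever at (612,235) points at the dot, so it is at stop. Next I work out the poses.

```bash
cat > g.py <<'E'
from h import *
from scipy.spatial.transform import Rotation as Ro
from bench import r
S=np.array([.5031,.0083,.0686]); D=np.array([.5223,-.1240,.0686])
yaw=np.radians(8.2); F=(Ro.from_euler('z',yaw)*Ro.from_euler('y',-np.radians(15))).as_matrix() # cols: up,left,n
def tool(th,ax,sg): # tool R: y=-n, axis ax ('x'/'z') = sg*clockwise tangent at lever angle th (deg left)
    t=np.radians(th); tan=F@[np.sin(t),-np.cos(t),0]; y=-F[:,2]; a=sg*tan
    return np.c_[a,y,np.cross(a,y)] if ax=='x' else np.c_[np.cross(y,a),y,a]
def tip(C,th,rad,back,h): # radial, distance behind lever line, height
    t=np.radians(th); return C+F@[rad*np.cos(t)-back*np.sin(t),rad*np.sin(t)+back*np.cos(t),h]
def delta(P,R):
    s=r.read_state(); Rc=Ro.from_quat(s["eef_rot"]).as_matrix()
    print("shift mm",np.round(Rc.T@(P-s["ee_pos"])*1000,1),"rot deg",np.round(Ro.from_matrix(Rc.T@R).as_rotvec(degrees=True),1))
def panel(C,th=None):
    s=r.read_state(); q=F.T@(np.array(s["ee_pos"])-C)
    print("tip up,left,n mm",np.round(q*1000,1),"rad",np.round(np.hypot(*q[:2])*1000,1),"ang left",np.round(np.degrees(np.arctan2(q[1],q[0])),1),"F",np.round(s["ft_force"],1),"j",np.round(s["joint_positions"],2),"t",s["time"])
E
python3 - <<'E'
from g import *
s=r.read_state(); print(np.round(Ro.from_quat(s["eef_rot"]).as_matrix(),2))
for ax in 'xz':
  for sg in (1,-1):
    for C,th in ((S,105),(S,-15),(D,0),(D,-45)): print(ax,sg,th,end=' '); delta(tip(C,th,34,28,60),tool(th,ax,sg))
E
```

```text
[[-0.97 -0.    0.24]
 [-0.24  0.   -0.97]
 [ 0.   -1.   -0.  ]]
x 1 105 shift mm [ 46990.2 -48484.1 -30843.4] rot deg [-22.  169.1   4.1]
x 1 -15 shift mm [-25317.9 -68158.8 -16544.8] rot deg [ 10.4 -69.1  12.1]
x 1 0 shift mm [-20383.3 -66570.1 -26681. ] rot deg [ 12.2 -84.   11. ]
x 1 -45 shift mm [-26764.2 -69158.3   6319.2] rot deg [  6.6 -39.3  13.8]
x -1 105 shift mm [ 46990.2 -48484.1 -30843.4] rot deg [ 2.7 -9.5 14.8]
x -1 -15 shift mm [-25317.9 -68158.8 -16544.8] rot deg [-13.4 109.8  11.4]
x -1 0 shift mm [-20383.3 -66570.1 -26681. ] rot deg [-11.3  94.9  12.6]
x -1 -45 shift mm [-26764.2 -69158.3   6319.2] rot deg [-17.6 139.5   8.4]
z 1 105 shift mm [ 46990.2 -48484.1 -30843.4] rot deg [ 14.1 -98.9   9.7]
z 1 -15 shift mm [-25317.9 -68158.8 -16544.8] rot deg [-1.2 20.4 15. ]
z 1 0 shift mm [-20383.3 -66570.1 -26681. ] rot deg [ 0.8  5.4 15. ]
z 1 -45 shift mm [-26764.2 -69158.3   6319.2] rot deg [-5.2 50.2 14.6]
z -1 105 shift mm [ 46990.2 -48484.1 -30843.4] rot deg [-9.2 80.  13.4]
z -1 -15 shift mm [-25317.9 -68158.8 -16544.8] rot deg [  21.1 -158.3    1.7]
z -1 0 shift mm [-20383.3 -66570.1 -26681. ] rot deg [  22.8 -173.1   -1.2]
z -1 -45 shift mm [-26764.2 -69158.3   6319.2] rot deg [  17.7 -128.6    6.3]
```

Run:
```python
from g import *
delta(tip(D,0,.033,.030,.11),tool(0,'z',1))
```

```text
shift mm [-484.4   38.9 -410.1] rot deg [ 0.8  5.4 15. ]
```

```bash
python3 -m jog '[[-0.031,0,-0.026,0,0,0],[-0.031,0,-0.026,0,0,0],[-0.031,0,-0.026,0,0,0],[-0.031,0,-0.026,0,0,0],[-0.031,0,-0.026,0,0,0],[-0.031,0,-0.026,0,0,0],[-0.031,0,-0.026,0,0,0],[-0.031,0,-0.026,0,0,0],[-0.031,0,-0.026,0,0,0],[-0.031,0,-0.026,0,0,0],[-0.031,0,-0.026,0,0,0],[-0.031,0,-0.026,0,0,0]]' -1 10
python3 - <<'E'
from g import *
panel(D);delta(tip(D,0,.033,.030,.11),tool(0,'z',1))
E
```

```text
time: 1.1
ee_pos: [0.4358, -0.209, 0.2159]
eef_rot: [-0.081, 0.704, -0.701, 0.075]
ft_force: [0.3, -1.4, 0.5]
width: 0.0152
tip up,left,n mm [-56.3 -71.8 167.6] rad 91.3 ang left -128.1 F [ 0.3 -1.4  0.5] j [ 0.81  0.06 -0.47  1.8   0.03  1.3  -1.02] t 1.1
shift mm [-109.1   32.1  -93.4] rot deg [ 0.8  4.4 15.5]
```

```bash
python3 -m jog '[[-0.022,0.0,-0.019,0,1,3],[-0.022,0.0,-0.019,0,1,3],[-0.022,0.0,-0.019,0,1,3],[-0.022,0.0,-0.019,0,1,3],[-0.022,0.0,-0.019,0,1,3],[0,0,0,0,0,0],[0,0,0,0,0,0]]'
python3 - <<'E'
from g import *
panel(D);delta(tip(D,0,.033,.030,.045),tool(0,'z',1))
E
```

```text
time: 1.68
ee_pos: [0.5315, -0.0771, 0.2266]
eef_rot: [0.042, 0.714, -0.685, 0.143]
ft_force: [-0.7, -1.1, -0.7]
width: 0.0005
tip up,left,n mm [ 56.2  45.1 148.5] rad 72.0 ang left 38.7 F [-0.7 -1.1 -0.7] j [ 0.71 -0.02 -0.58  1.88 -0.12  1.03 -1.25] t 1.6833
shift mm [ 23.3 103.1  17.5] rot deg [ 1.3 -0.1 -0.1]
```

```bash
python3 -m jog '[[0.008,0.034,0.006,1.3,0,0],[0.008,0.034,0.006,0,0,0],[0.008,0.034,0.006,0,0,0],[0,0,0,0,0,0],[0,0,0,0,0,0]]'
python3 - <<'E'
from g import *
panel(D);delta(tip(D,0,.033,.030,.010),tool(0,'z',1))
c=r.camera("top");cv2.imwrite("pics/a.png",cv2.resize(c["image"][140:235,240:375],None,fx=5.9,fy=5.9,interpolation=cv2.INTER_CUBIC)[...,::-1])
c=r.camera("side");cv2.imwrite("pics/b.png",cv2.resize(c["image"][150:250,280:380],None,fx=5.9,fy=5.9,interpolation=cv2.INTER_CUBIC)[...,::-1])
E
```

```text
time: 2.1
ee_pos: [0.5375, -0.0966, 0.1202]
eef_rot: [0.043, 0.705, -0.694, 0.142]
ft_force: [0.7, 1.0, 1.0]
width: 0.0004
tip up,left,n mm [31.7 25.  45. ] rad 40.4 ang left 38.2 F [0.7 1.  1. ] j [ 0.7   0.11 -0.58  1.99 -0.01  0.8  -1.3 ] t 2.1
shift mm [-1.2 34.9 -5.2] rot deg [-0.2 -0.1 -0.1]
```

View pics/b.png

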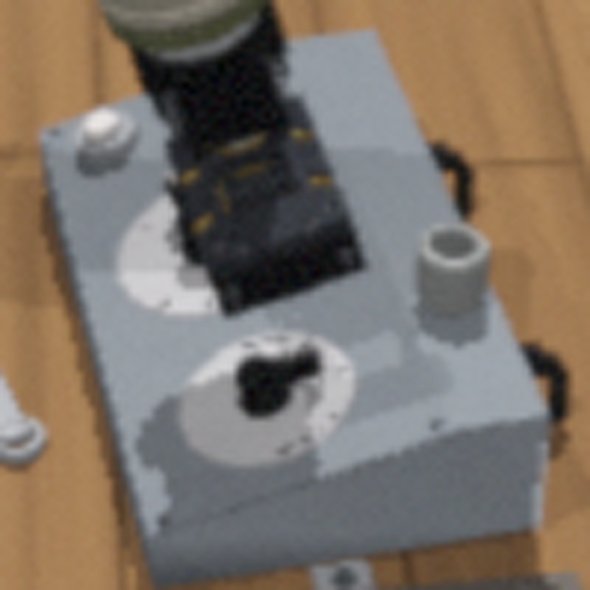

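```bash
python3 -m jog '[[0,0.018,-0.004,0,0,0],[0,0.017,-0.001,0,0,0],[0,0,0,0,0,0],[0,0,0,0,0,0]]'; python3 -m jog '[[0,0,0.003,0,0,0],[0,0,0.003,0,0,0],[0,0,0.003,0,0,0],[0,0,0,0,0,0]]';python3 - <<'E'
from g import *
panel(D)
E
```

```text
time: 2.53
ee_pos: [0.5512, -0.0921, 0.096]
eef_rot: [0.048, 0.702, -0.695, 0.146]
ft_force: [1.1, 0.2, -0.3]
width: 0.0
time: 2.87
ee_pos: [0.5548, -0.103, 0.102]
eef_rot: [0.05, 0.7, -0.696, 0.148]
ft_force: [0.6, -0.1, -0.1]
width: 0.0007
tip up,left,n mm [42.6 16.2 23.2] rad 45.6 ang left 20.8 F [ 0.6 -0.1 -0.1] j [ 0.68  0.17 -0.57  1.99  0.05  0.74 -1.33] t 2.8667
```

```bash
python3 -m jog '[[0,0,0,0,0,0],[0,0,0,0,0,0]]'
python3 - <<'E'
from g import *
panel(D);delta(tip(D,0,.033,.028,.010),tool(0,'z',1))
c=r.camera("top");cv2.imwrite("pics/c.png",cv2.resize(c["image"][140:235,240:375],None,fx=5.9,fy=5.9,interpolation=cv2.INTER_CUBIC)[...,::-1])
E
```

```text
time: 3.03
ee_pos: [0.5551, -0.1038, 0.1031]
eef_rot: [0.051, 0.7, -0.697, 0.148]
ft_force: [0.3, -0.2, -0.8]
width: 0.0004
tip up,left,n mm [43.1 15.3 24.1] rad 45.7 ang left 19.5 F [ 0.3 -0.2 -0.8] j [ 0.68  0.17 -0.57  1.99  0.05  0.74 -1.33] t 3.0333
shift mm [ 10.4  13.7 -12.9] rot deg [-0.9 -0.1 -1.1]
```

View pics/c.png

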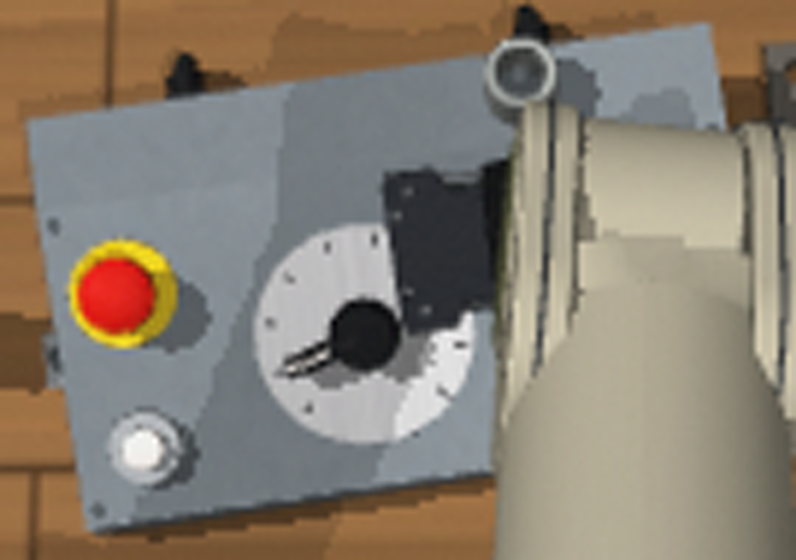

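```bash
python3 -m jog '[[0.005,0,-0.006,0,0,-0.5],[0.005,0,-0.006,0,0,-0.5],[0,0,0,0,0,0]]'; python3 -c "
from g import *
panel(D);delta(tip(D,0,.033,.028,.010),tool(0,'z',1))"; python3 -m jog '[[0,0.004,0,0,0,0],[0,0.004,0,0,0,0]]'; python3 -c "
from g import *
panel(D);delta(tip(D,0,.033,.028,.010),tool(0,'z',1))"
```

```text
time: 3.33
ee_pos: [0.5426, -0.092, 0.0996]
eef_rot: [0.044, 0.701, -0.698, 0.141]
ft_force: [0.2, 1.0, -0.5]
width: 0.0005
tip up,left,n mm [31.8 28.8 23.5] rad 42.9 ang left 42.1 F [ 0.2  1.  -0.5] j [ 0.67  0.15 -0.58  2.01  0.05  0.75 -1.36] t 3.3333
shift mm [-1.2 13.5  0.5] rot deg [-0.9 -0.1  0. ]
time: 3.5
ee_pos: [0.5446, -0.0911, 0.0919]
eef_rot: [0.043, 0.7, -0.698, 0.142]
ft_force: [0.9, -0.5, 0.1]
width: 0.0006
tip up,left,n mm [31.9 29.4 15.6] rad 43.4 ang left 42.7 F [ 0.9 -0.5  0.1] j [ 0.66  0.17 -0.58  2.01  0.06  0.73 -1.37] t 3.5
shift mm [-1.1  5.6  1.3] rot deg [-0.9 -0.  -0. ]
```

```bash
python3 -m jog '[[0,0.003,0,-0.5,0,0],[0,0.002,0,-0.4,0,0],[0,0,0,0,0,0]]'; python3 -c "
from g import *
panel(D)"; python3 -m jog '[[0,0,0.002,0,0,0],[0,0,0.002,0,0,0],[0,0,0.002,0,0,0]]'; python3 -c "
from g import *
panel(D)"
```

```text
time: 3.75
ee_pos: [0.5458, -0.0905, 0.0852]
eef_rot: [0.041, 0.707, -0.692, 0.142]
ft_force: [0.8, -0.5, -0.2]
width: 0.0003
tip up,left,n mm [31.4 29.8  8.8] rad 43.2 ang left 43.5 F [ 0.8 -0.5 -0.2] j [ 0.67  0.18 -0.58  2.01  0.05  0.73 -1.35] t 3.75
time: 4.0
ee_pos: [0.5466, -0.097, 0.0847]
eef_rot: [0.041, 0.707, -0.691, 0.142]
ft_force: [0.0, -0.2, -0.3]
width: 0.0009
tip up,left,n mm [31.2 23.3  8.4] rad 38.9 ang left 36.7 F [ 0.  -0.2 -0.3] j [ 0.68  0.19 -0.57  2.    0.05  0.73 -1.33] t 4.0
```

```bash
python3 -m jog '[[0,0,0.002,0,0,0],[0,0,0.002,0,0,0],[-0.0014,0,0.0023,0,4,0],[-0.0014,0,0.0023,0,4,0]]'; python3 -c "
from g import *
panel(D)"; python3 -m jog '[[-0.0014,0,0.0023,0,4,0],[-0.0014,0,0.0023,0,4,0],[-0.0014,0,0.0023,0,4,0]]'; python3 -c "
from g import *
panel(D);delta(tip(D,-25,.033,.02,.010),tool(-25,'z',1))"
```

```text
time: 4.33
ee_pos: [0.5506, -0.1068, 0.0858]
eef_rot: [0.091, 0.715, -0.687, 0.091]
ft_force: [-0.0, 1.6, -0.6]
width: 0.0006
tip up,left,n mm [33.9 13.   8.7] rad 36.3 ang left 20.9 F [-0.   1.6 -0.6] j [ 0.67  0.2  -0.55  1.99  0.04  0.73 -1.45] t 4.3333
time: 4.58
ee_pos: [0.5538, -0.1129, 0.0862]
eef_rot: [0.164, 0.722, -0.672, 0.012]
ft_force: [0.0, 2.3, 0.2]
width: 0.0004
tip up,left,n mm [36.2  6.5  8.6] rad 36.8 ang left 10.1 F [0.  2.3 0.2] j [ 0.65  0.2  -0.51  1.98  0.03  0.74 -1.65] t 4.5833
shift mm [-2.8 -1.5  1.4] rot deg [0.2 4.3 0.2]
```

```bash
python3 -m jog '[[-0.0014,0,0.0023,0,4,0],[-0.0014,0,0.0023,0,4,0],[-0.0014,0,0.0023,0,4,0]]'; python3 -c "
from g import *
panel(D);delta(tip(D,-35,.033,.02,.010),tool(-35,'z',1))"
```

```text
time: 4.83
ee_pos: [0.5559, -0.1202, 0.0865]
eef_rot: [0.237, 0.719, -0.65, -0.067]
ft_force: [0.5, 0.4, 0.4]
width: 0.0005
tip up,left,n mm [37.3 -1.   8.6] rad 37.3 ang left -1.5 F [0.5 0.4 0.4] j [ 0.63  0.21 -0.48  1.97  0.02  0.74 -1.85] t 4.8333
shift mm [-1.9 -1.4  0.6] rot deg [0.2 1.7 0.3]
```

```bash
python3 -m jog '[[0,0,-0.004,0,0,0],[0,0,-0.005,0,0,0],[0,-0.02,-0.003,0,0,0],[0,-0.03,0,0,0,0],[0,-0.03,0,0,0,0],[0,0,0,0,0,0]]';  python3 -c "
from g import *
panel(S);delta(tip(S,105,.036,.030,.09),tool(105,'z',1));delta(tip(S,90,.1,.10,.09),tool(90,'z',1))"
```

```text
time: 5.33
ee_pos: [0.54, -0.11, 0.1673]
eef_rot: [0.232, 0.72, -0.651, -0.065]
ft_force: [1.6, -0.5, 0.3]
width: 0.0006
tip up,left,n mm [  44.6 -122.3   90.3] rad 130.2 ang left -70.0 F [ 1.6 -0.5  0.3] j [ 0.66  0.07 -0.5   1.92 -0.06  0.92 -1.8 ] t 5.3333
shift mm [150.5   2.1 -80.8] rot deg [ 8.000e-01 -1.377e+02 -1.000e-01]
shift mm [ 241.8    3.1 -108.8] rot deg [   0.7 -122.7    0. ]
```

```bash
python3 -m jog '[[0.03,0,-0.016,0,0,0],[0.03,0,-0.016,0,0,0],[0.03,0,-0.016,0,0,0],[0.03,0,-0.016,0,0,0],[0.03,0,-0.016,0,0,0],[0,0,0,0,0,0],[0,0,0,0,-7,0],[0,0,0,0,-7,0],[0,0,0,0,-7,0],[0,0,0,0,-7,0],[0,0,0,0,-7,0],[0,0,0,0,-7,0]]'; python3 -m jog '[[0,0,0,0,-7,0],[0,0,0,0,-7,0],[0,0,0,0,-7,0],[0,0,0,0,-7,0],[0,0,0,0,-7,0],[0,0,0,0,-7,0],[0,0,0,0,-7,0],[0,0,0,0,-7,0],[0,0,0,0,-7,0],[0,0,0,0,-7,0],[0,0,0,0,-7,0],[0,0,0,0,-7,0]]'; python3 -c "
from g import *
panel(S);delta(tip(S,105,.036,.030,.04),tool(105,'z',1))
c=r.camera('top');cv2.imwrite('pics/d.png',cv2.resize(c['image'][140:235,240:375],None,fx=5.9,fy=5.9,interpolation=cv2.INTER_CUBIC)[...,::-1])"
```

```text
time: 6.33
ee_pos: [0.4363, 0.034, 0.1477]
eef_rot: [0.024, -0.689, 0.694, -0.21]
ft_force: [-0.4, -0.4, 0.1]
width: 0.0003
time: 7.33
ee_pos: [0.437, 0.0389, 0.1469]
eef_rot: [-0.491, 0.359, -0.493, 0.623]
ft_force: [-0.7, -0.8, 0.4]
width: 0.0006
tip up,left,n mm [-38.7  39.7  91.4] rad 55.4 ang left 134.2 F [-0.7 -0.8  0.4] j [ 0.21 -0.21 -0.37  2.22 -0.09  0.86  0.15] t 7.3333
shift mm [12.4 51.5 -1.4] rot deg [-0.2 -8.   0.3]
```

View pics/d.png

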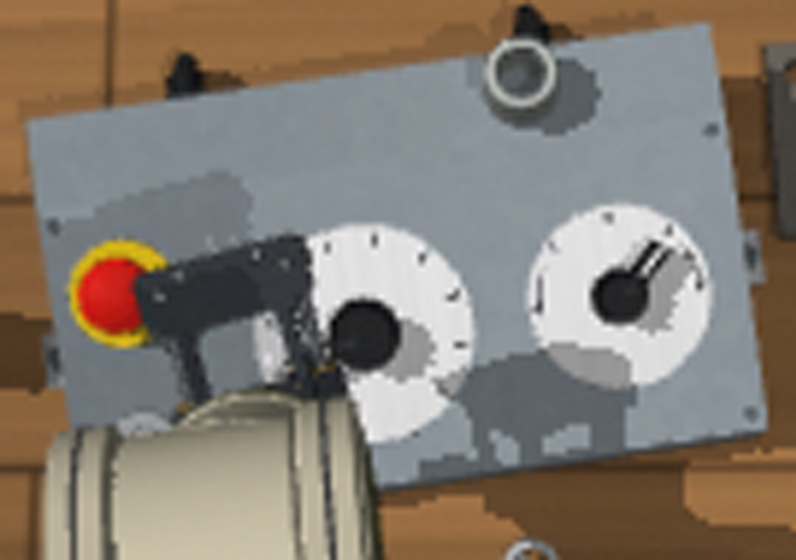

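The direction lever at (655,245) now points at the right-hand stroke. Next is the speed selector.

```bash
python3 -m jog '[[0,0,0,0,-4,0],[0,0,0,0,-4,0],[0.006,0.02,0,0,0,0],[0.006,0.02,0,0,0,0],[0,0.008,0,0,0,0],[0,0,0,0,0,0]]'; python3 -c "
from g import *
panel(S);delta(tip(S,105,.036,.030,.010),tool(105,'z',1))"
```

```text
time: 7.88
ee_pos: [0.4562, 0.0319, 0.1012]
eef_rot: [-0.526, 0.308, -0.454, 0.649]
ft_force: [-0.5, 0.3, 0.5]
width: 0.0007
tip up,left,n mm [-33.2  30.   42.6] rad 44.8 ang left 137.8 F [-0.5  0.3  0.5] j [ 0.19 -0.1  -0.35  2.24 -0.04  0.73  0.28] t 7.8833
shift mm [ 1.3 32.6 -6. ] rot deg [-0.4  0.9  0.4]
```

```bash
python3 -m jog '[[0.001,0.008,-0.004,0,0,0],[0,0.008,-0.002,0,0,0],[0,0.006,0,0,0,0],[0,0.005,0,0,0,0],[0,0,0,0,0,0]]'; python3 -c "
from g import *
panel(S);delta(tip(S,105,.036,.0205,.010),tool(105,'z',1))"
```

```text
time: 8.3
ee_pos: [0.4586, 0.0302, 0.0727]
eef_rot: [-0.526, 0.308, -0.455, 0.649]
ft_force: [0.0, 1.5, 0.5]
width: 0.0002
tip up,left,n mm [-38.5  28.1  14.5] rad 47.7 ang left 143.9 F [0.  1.5 0.5] j [ 0.19 -0.05 -0.36  2.26 -0.01  0.65  0.26] t 8.3
shift mm [1.2 4.6 9.4] rot deg [-0.4  0.8  0.4]
```

```bash
python3 -m jog '[[0,0.004,0,0,0,0],[0,0,0.002,0,0,0],[0,0,0.002,0,0,0],[0,0,0.002,0,0,0],[0,0,0.002,0,0,0],[-0.0014,0,0.0025,0,4,0],[-0.0014,0,0.0025,0,4,0]]'; python3 -c "
from g import *
panel(S);delta(tip(S,97,.036,.0205,.010),tool(97,'z',1))"; python3 -m jog '[[-0.0014,0,0.0025,0,4,0],[-0.0014,0,0.0025,0,4,0],[-0.0014,0,0.0025,0,4,0]]'; python3 -c "
from g import *
panel(S);delta(tip(S,85,.036,.0205,.010),tool(85,'z',1))"
```

```text
time: 8.88
ee_pos: [0.4716, 0.0383, 0.0728]
eef_rot: [-0.492, 0.353, -0.491, 0.626]
ft_force: [-2.7, -3.0, -1.9]
width: 0.0008
tip up,left,n mm [-24.9  34.2  11. ] rad 42.3 ang left 126.0 F [-2.7 -3.  -1.9] j [ 0.19 -0.02 -0.37  2.23  0.02  0.65  0.08] t 8.8833
shift mm [1. 1. 0.] rot deg [-0.5  0.7  0.4]
time: 9.13
ee_pos: [0.4771, 0.0432, 0.0744]
eef_rot: [-0.436, 0.421, -0.542, 0.582]
ft_force: [-0.6, -0.8, -0.1]
width: 0.0006
tip up,left,n mm [-18.5  38.2  11. ] rad 42.5 ang left 115.8 F [-0.6 -0.8 -0.1] j [ 0.18 -0.   -0.38  2.22  0.03  0.66 -0.17] t 9.1333
shift mm [0.5 1.  1.3] rot deg [-0.5  0.1  0.4]
```

```bash
python3 -m jog '[[-0.0014,0,0.0025,0,4,0],[-0.0014,0,0.0025,0,4,0],[-0.0014,0,0.0025,0,4,0],[-0.0014,0,0.0025,0,4,0],[-0.0014,0,0.0025,0,4,0]]'; python3 -c "
from g import *
panel(S);delta(tip(S,65,.036,.0205,.010),tool(65,'z',1))"; python3 -m jog '[[-0.0014,0,0.0025,0,4,0],[-0.0014,0,0.0025,0,4,0],[-0.0014,0,0.0025,0,4,0],[-0.0014,0,0.0025,0,4,0],[-0.0014,0,0.0025,0,4,0]]'; python3 -c "
from g import *
panel(S);delta(tip(S,45,.036,.0205,.010),tool(45,'z',1))"
```

```text
time: 9.55
ee_pos: [0.4907, 0.0495, 0.0789]
eef_rot: [0.33, -0.52, 0.613, -0.495]
ft_force: [-4.0, 0.1, -2.3]
width: 0.0008
tip up,left,n mm [-3.6 42.5 11.6] rad 42.7 ang left 94.8 F [-4.   0.1 -2.3] j [ 0.17  0.02 -0.38  2.18  0.05  0.67 -0.56] t 9.55
shift mm [1.  1.7 0.7] rot deg [-0.5 -1.   0.2]
time: 9.97
ee_pos: [0.5041, 0.0507, 0.0827]
eef_rot: [0.214, -0.602, 0.663, -0.391]
ft_force: [0.8, 0.0, 0.4]
width: 0.0006
tip up,left,n mm [10.5 41.8 11.8] rad 43.1 ang left 75.9 F [0.8 0.  0.4] j [ 0.16  0.05 -0.37  2.14  0.07  0.69 -0.93] t 9.9667
shift mm [0.9 1.8 1.7] rot deg [-0.4 -2.   0.1]
```

```bash
python3 -m jog '[[-0.001,0,0.0025,0,4,0],[-0.0012,0.0005,0.0025,0,4,0],[-0.0014,0.0005,0.0025,0,4,0],[-0.0014,0.0005,0.0025,0,4,0],[-0.0014,0,0.003,0,4,0]]'; python3 -c "
from g import *
panel(S);delta(tip(S,25,.036,.0205,.010),tool(25,'z',1))"; python3 -m jog '[[-0.0014,0,0.0028,0,4,0],[-0.0014,0,0.0025,0,4,0],[-0.0014,0,0.0025,0,4,0],[-0.0014,0,0.0025,0,4,0]]'; python3 -c "
from g import *
panel(S);delta(tip(S,9,.036,.0205,.010),tool(9,'z',1))"
```

```text
time: 10.38
ee_pos: [0.5184, 0.0468, 0.0855]
eef_rot: [0.09, -0.663, 0.69, -0.275]
ft_force: [-1.9, 1.1, 0.4]
width: 0.0007
tip up,left,n mm [24.3 36.  11. ] rad 43.4 ang left 56.0 F [-1.9  1.1  0.4] j [ 0.15  0.07 -0.35  2.11  0.07  0.7  -1.29] t 10.3833
shift mm [1.1 1.  1.9] rot deg [-0.4 -3.  -0. ]
time: 10.72
ee_pos: [0.5286, 0.0403, 0.0886]
eef_rot: [0.012, 0.697, -0.696, 0.175]
ft_force: [-0.5, 0.6, -1.0]
width: 0.0005
tip up,left,n mm [34.  28.1 11.6] rad 44.1 ang left 39.6 F [-0.5  0.6 -1. ] j [ 0.14  0.09 -0.32  2.09  0.07  0.71 -1.56] t 10.7167
shift mm [1.8 1.6 2. ] rot deg [-0.4 -3.8 -0.2]
```

```bash
python3 -m jog '[[-0.0012,0,0.0028,0,3,0],[-0.0012,0,0.0028,0,3,0],[-0.0012,0,0.0028,0,3,0]]'; python3 -c "
from g import *
panel(S);delta(tip(S,-3,.036,.0205,.010),tool(-3,'z',1))"; python3 -m jog '[[-0.0012,0,0.0025,0,3,0]]'; python3 -c "
from g import *
panel(S);delta(tip(S,-3,.036,.0205,.010),tool(-3,'z',1))"
```

```text
time: 10.97
ee_pos: [0.534, 0.0337, 0.0901]
eef_rot: [0.069, 0.709, -0.692, 0.117]
ft_force: [-1.0, 3.2, -0.9]
width: 0.0005
tip up,left,n mm [38.7 20.8 11.9] rad 43.9 ang left 28.2 F [-1.   3.2 -0.9] j [ 0.14  0.1  -0.31  2.07  0.06  0.71 -1.7 ] t 10.9667
shift mm [1.5 1.9 2.3] rot deg [-0.2 -1.3 -0.2]
time: 11.05
ee_pos: [0.5354, 0.0318, 0.0904]
eef_rot: [0.088, 0.712, -0.69, 0.097]
ft_force: [-0.8, 1.4, -0.8]
width: 0.0008
tip up,left,n mm [39.8 18.6 11.9] rad 43.9 ang left 25.1 F [-0.8  1.4 -0.8] j [ 0.14  0.1  -0.3   2.07  0.05  0.71 -1.75] t 11.05
shift mm [2.7 1.9 0.4] rot deg [-0.2 -4.4 -0.2]
```

```bash
python3 -m jog '[[-0.0008,0,0.0022,0,2,0]]';python3 -m jog '[[-0.0008,0,0.0022,0,2,0]]'; python3 -m jog '[[0,0,0,0,0,0]]'; python3 -c "
from g import *
panel(S);delta(tip(S,-3,.036,.0205,.010),tool(-3,'z',1))"
```

```text
time: 11.13
ee_pos: [0.5364, 0.0299, 0.0907]
eef_rot: [0.101, 0.714, -0.688, 0.084]
ft_force: [1.0, 2.3, -0.4]
width: 0.0004
time: 11.22
ee_pos: [0.5373, 0.028, 0.0909]
eef_rot: [0.114, 0.716, -0.686, 0.071]
ft_force: [-0.1, 0.6, -0.7]
width: 0.0004
time: 11.3
ee_pos: [0.5377, 0.0278, 0.0911]
eef_rot: [0.115, 0.716, -0.685, 0.07]
ft_force: [0.5, 0.4, -0.2]
width: 0.0002
tip up,left,n mm [41.6 14.3 12.2] rad 44.0 ang left 19.0 F [ 0.5  0.4 -0.2] j [ 0.14  0.1  -0.29  2.07  0.05  0.71 -1.81] t 11.3
shift mm [ 5.4  2.1 -3.2] rot deg [-0.2 -8.8 -0.2]
```

Force has dropped, so I back off, lift away toward the robot, and look.

```bash
python3 -m jog '[[0,0,-0.004,0,0,0],[0,0,-0.005,0,0,0],[0,-0.015,-0.003,0,0,0],[0,-0.03,0,0,0,0],[0,-0.035,0,0,0,0],[0,-0.035,0,0,0,0],[0.035,0,-0.02,0,0,0],[0.035,0,-0.02,0,0,0],[0.035,0,-0.02,0,0,0],[0.035,0,-0.02,0,0,0],[0,0,0,0,0,0],[0,0,0,0,0,0]]'; python3 -c "
from g import *
panel(S)
c=r.camera('top');cv2.imwrite('pics/e.png',cv2.resize(c['image'][140:260,230:390],None,fx=5,fy=5,interpolation=cv2.INTER_CUBIC)[...,::-1])"
```

```text
time: 12.3
ee_pos: [0.3724, 0.133, 0.1774]
eef_rot: [0.112, 0.715, -0.686, 0.078]
ft_force: [-0.1, -1.0, 1.0]
width: 0.0001
tip up,left,n mm [-79.7 142.1 134. ] rad 162.9 ang left 119.3 F [-0.1 -1.   1. ] j [ 0.04 -0.38 -0.47  2.25 -0.1   0.97 -2.  ] t 12.3
```

View pics/e.png

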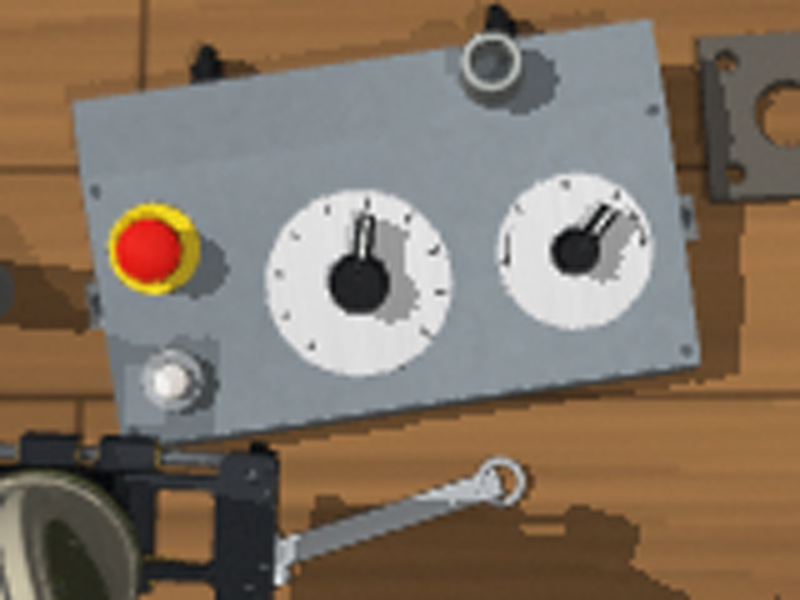

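```bash
python3 -c "
from bench import r
print(r.close_job()); print(r.read_state()['time'])"
```

```text
the job is handed in; nothing more can be done
None
the job is handed in; nothing more can be done
```

I turned the direction selector from stop to right and the speed selector from step 2 to step 6 with the closed fingertips, then handed the job in at about 12 s on the robot's clock. No verdict was reported.

- **Final picture (top camera):** the speed lever points at the sixth stroke, about 15° right of up-slope, and the direction lever points at the right-hand stroke. The start button and emergency stop look untouched. I saw no sign that the socket, spanner or flange had moved. The nipple was only partly in view, and the stub and hammer were outside the last crop. I did not measure the button travel or any of those positions.
- **Forces:** sampled wrist force stayed below about 5 N. It was read only at the end of each move, so brief peaks in between would not show.
- **Hand:** it finished about 13 cm above the panel plane, beyond the desk's front left corner, touching nothing as far as I could see.
- **One disagreement:** on the first descent beside the direction lever, the tip ended about 14 mm higher and 10 mm further up the slope than I commanded. No contact force showed in the readings. I repeated it in smaller steps without trouble and did not establish the cause.

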